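# Free the former plate from the wire-bending jig (left-hand clamp knob)

## Robot

A 6-joint arm with a two-finger parallel gripper is mounted at the origin on a cart in front of the work surface, level with it; the furniture and walls round the work are solid. World frame = base frame: x ahead of the robot, y to its left, z up, the work surface at z = 0. Lengths are in mm, angles in rad, forces in N, time in s.
With the tool pointing down it reaches from about 350 to 950 mm from the base axis. Payload 17.4 kg.
Tool frame: the origin (TCP) lies midway between the tips of the shut fingers; the grasp point (between the pads) lies 19 mm behind it (bot.grip_depth is the distance from the TCP to the grasp point, in mm); z points along the fingers, y is the direction in which the jaws open and shut (so a half turn about z gives the same grasp; the last joint's range is limited). The gripper opens to 93 mm and grips with 3 to 60 N. Pads are 15 mm wide; open, the fingers measure 128 mm over their backs; the gripper's body (75 mm by 188 mm) begins 65 mm behind the grasp point.
Start: joints at [1.063, 0.116, 1.442, -0, 1.584, -0.038], TCP at [305.586, 601.872, 218.646] pointing down, gripper open.
Joint ranges: [-2.83, 2.83], [-0.83, 2.19], [0.07, 2.5], [-1.14, 4.28], [0.01, 3], [-2.97, 2.97]. Speed limits (rad/s): [1.89, 1.89, 2.22, 3.14, 3.14, 3.14].

## Interface

Orientations are given as a unit quaternion [x, y, z, w].
In Python, from station import bot, read_camera, find_in, masks_of gives the robot as it stands.
- The arm moves only by the tool step_arm, never from a script. Its arguments are lists of equal length, an entry for each row: "turn": the turn, a rotation vector about the tool's x, y, z in rad, a list of three; "delta_pos": the shift along the tool's x, y, z in m, a list of three; "grip": the finger opening in m, from 0 to 0.093. A call has exactly 10 rows; each row is the pose to reach, as a shift and turn from the pose commanded when the call began, along the tool's axes at that moment; what a row does not reach only later rows make up. A row lasts 1/8 s, in which the tool goes at most 62.5 mm and 10.7 degrees, less where a joint would pass 70% of its speed; a pose out of reach is approached as far as the arm can. A call with a gripper value outside its range is refused whole. The fingers move at their own pace and stop on an object; "grip_force" is the grip in N (left out, the last holds). Time passes only in rows, so rows that repeat a pose let the fingers close, or fill a call up. It gives the time, the measured TCP pose, the force and the opening at its end, in the units of the state.
- bot.sense(): the state, without advancing time (a new reading comes with each control period).
- read_camera(name): name is "side" or "top" or "wrist"; returns a dict with "frame" (420x560x3 uint8, red, green, blue), "depth" (420x560 float32, mm along the optical axis (not along the pixel's ray), 0 where there is no reading), "vfov" (degrees; the focal length in pixels is half the picture's height over the tangent of half this angle, whatever the lens; pixels are square), "cx", "cy" (the principal point, pixels), "D" ([k1, k2, p1, p2, k3] as OpenCV has them; the pictures are not rectified), "R" (3x3) and "t" (3): a world point X has camera coordinates R X + t; the wrist camera has in their place "tool_from_camera" (4x4, takes a point from camera to tool coordinates, whose origin is the TCP and whose axes are the flange's). Camera axes: x right, y down, z forward; pixel columns grow to the right and rows downward; lengths in mm; the calibration is good to about 2 mm. A picture is of the moment at which its call begins: read the wrist's pose just before it.
- bot.close_job(): hands the job in, once; it reports no verdict.
Trained networks look in a picture, given as the dict that the camera call returned (one of the last four; its "shot" number tells which), for a name from the list of things; names that differ only in an ending like _2 or _b are one class to them, and where a whole thing is asked for, a point or a joint stands for the part that bears it (a point fixed in the world has none). Each returns a list of dicts, best first, with "p" (0 to 1); they miss things now and then, are a little off and sometimes report something else, mostly with a low value. They report only what shows in the picture. A call takes as long as a camera call.
- find_in(picture, thing): "extent" ([centre column, centre row, width, height] in pixels, round what is visible of it).
- masks_of(picture, thing): "mask" (420x560 bool, what is visible of it) and "extent" ([centre column, centre row, width, height] in pixels, round what is visible of it).
The state is a dict: "t": time; "q": joint angles; "qd": joint speeds; "effort": joint torques, N m; "eef_pos": TCP position; "tool_rot": TCP orientation; "force": force on the tool from outside, world axes, zero at the start; "moment": the same for the moment, N m; "finger_gap": finger opening in mm.
Only numpy, scipy, OpenCV 4.12 (cv2) and the standard library are available. Lean on these libraries where they do the work, as an engineer would, in place of code of your own. Each camera call takes 0.05 s, during which the arm holds its last target. There are 200 camera calls.

## Task

The black wing knob on the wire-bending jig has a left-hand thread: turn it clockwise, seen from above, until the clamp has let go of the steel former plate, feeling for its end stop and never forcing it. Then draw the loosened plate straight out of the jig (the upright tab is its grip) and lay it flat, tab up, in the wooden parts tray; do not drag it while it is still clamped or drop it, and leave the calculator and the pliers where they are.

Things in the scene. Friction and masses are not known exactly. Their poses are not given: they have to be found in the camera images.
- jig: wire-bending jig, fixed: wooden bed 166 x 84 x 14 mm with an upright stud. Origin on the table under the stud's axis, z up. The bed runs along the jig's x from -110 to +56 mm. The plate lies on the bed (z = 14 mm) between two low rails (tops at z = 19 mm, x from -62 to +38 mm, 2 mm of play either side) and comes out only along the jig's -x
- wing (a point): middle of the black wing knob, on the stud's axis, about 57 to 64 mm above the table. The wing is 52 mm long along this frame's x, 12 mm thick along y, 29 mm high (14 mm below to 15 above this point), over a round hub 29 mm across. Left-hand thread: clockwise from above loosens it and raises it 2.55 mm per rad; the hand should rise with it. At most 1.4 rad in a grasp, then take it afresh
- knob (a joint): wind-up of the knob's springy drive, rad, clockwise positive, 2 N m per rad: it tells the torque on the knob. Beyond 0.3 rad (0.6 N m) either way is forcing it. The thread runs at about 0.12 N m. Tightness differs each time: 1.1 to 2.1 rad of turning frees the plate; about 0.7 rad further is a hard stop, which need not be reached. The knob does not come off
- clamp_foot: round steel foot under the knob, 32 mm across, 4 mm thick; it presses the plate down by a spring (up to 33 N) and lifts clear of it as the knob is loosened. It moves along z only. Its underside is 20 mm above its origin
- plate: steel former plate 132 x 54 x 6 mm, 0.16 to 0.26 kg, with two short pegs. Origin on its underside where the stud sits in its slot; axes as the jig's when in place; x from -96 to +36 mm; slot 16 mm wide, open at +x. Upright tab centred at x = -85 mm: 10 mm thick along x, 32 mm wide along y, up to z = 38 mm. It clears the clamp foot once drawn 55 mm along -x
- plate_tab (a point): middle of the tab's top edge
- plate_mid (a point): middle of the plate, on its underside (plate x = -30 mm)
- tray: open wooden parts tray 170 x 110 x 22 mm (along its x, y, z), fixed on the white board, its underside 6 mm above the table; walls and floor 5 mm thick. Origin under its centre; the plate fits lengthwise along the tray's x
- calculator: pocket calculator, a bystander lying loose
- pliers: red-handled pliers, a bystander lying loose

How it is judged (in metres and radians):
On the way, in this order (a step that is already met when the one before it is completed fails the run):
1. the knob is turned clockwise until the clamp foot stands clear of the plate, with the plate still in place (height (world z) of wing above 0.0623 m and contact force between clamp_foot and plate below 0.3 N and distance of plate from where it was at the start of the episode below 0.006 m), for 0.2 s.
2. the plate is drawn out from under the clamp foot (x of plate in the frame of jig below -0.055 m), for 0.1 s.
At the end, for the whole second after the job is handed in: the plate lies at rest in the tray, tab up and flat on the tray's floor (its middle within 30 mm of the tray's middle along each side and less than 18 mm above the table, tilted less than 0.1 rad), and the knob is still loosened (origin more than 61.5 mm above the table) (x of plate_mid in the frame of tray between -0.03 and 0.03 m and y of plate_mid in the frame of tray between -0.03 and 0.03 m and height (world z) of plate_mid below 0.018 m and angle between plate's own z axis and vertical below 0.1 rad and linear speed of plate below 0.02 m/s and height (world z) of wing above 0.0615 m); the robot touches nothing.
It fails at once if the knob is forced, at the stop or the wrong way (its drive wound up more than 0.3 rad, 0.6 N m) (value of joint knob above 0.3 rad or value of joint knob below -0.3 rad).
It fails at once if the plate is dragged (moved more than 6 mm) while the clamp foot presses on it with more than 8 N (distance of plate from where it was at the start of the episode above 0.006 m and contact force between clamp_foot and plate above 8 N).
It fails at once if the plate is dropped: out of the fingers with its middle more than 40 mm above the table (height (world z) of plate_mid above 0.04 m and contact force between the fingers and plate below 0.05 N).
It fails at once if the calculator or the pliers are moved more than 30 mm (distance of any of calculator, pliers from where it was at the start of the episode above 0.03 m).
It also fails if it takes over 67 s, if anything falls off the work surface, if the arm or the gripper's body presses on something with over 40 N, if the wrist force passes 120 N, or if a joint passes its speed limit or range.

## Working session

There is one attempt and no reset: what is moved stays moved. The work goes in short steps, Python scripts to look and compute and a tool call to move; the robot and the scene stay as the last step left them, time stands still between calls to the robot, and variables do not carry over. Pictures are saved under pics/ and viewed, about 8 in all and at most 12, crops included, and the job is handed in when it is done.

Besides the shell and the picture viewer there is one more tool, called after "Call:" as name(argument=value, ...) on one line, values as JSON. step_arm: Moves the arm, as the interface text tells. Its arguments: {"type":"object","properties":{"turn":{"type":"array","items":{"type":"array","items":{"type":"number"}}},"delta_pos":{"type":"array","items":{"type":"array","items":{"type":"number"}}},"grip":{"type":"array","items":{"type":"number"}},"grip_force":{"type":"number"}},"required":["turn","delta_pos","grip"]}

```bash
ls; mkdir -p pics; cat > h.py <<'E'
import numpy as np, cv2
from station import bot, read_camera, find_in, masks_of
from scipy.spatial.transform import Rotation as Ro
def cam(p):
    f=p["frame"].shape[0]/2/np.tan(np.radians(p["vfov"])/2)
    return np.array([[f,0,p["cx"]],[0,f,p["cy"]],[0,0,1]]), np.array(p["D"],float)
def pose(p,s=None):
    if "R" in p: return np.array(p["R"]),np.array(p["t"])
    T=np.eye(4);T[:3,:3]=Ro.from_quat(s["tool_rot"]).as_matrix();T[:3,3]=s["eef_pos"]
    M=np.linalg.inv(T@np.array(p["tool_from_camera"]));return M[:3,:3],M[:3,3]
def cloud(p,mask,s=None):
    """world points of the mask's pixels, by depth"""
    K,D=cam(p);R,t=pose(p,s)
    v,u=np.nonzero(mask&(p["depth"]>0));z=p["depth"][v,u]
    n=cv2.undistortPoints(np.c_[u,v].astype(float)[:,None],K,D)[:,0]
    return (np.c_[n*z[:,None],z]-t)@R
def ray(p,uv,s=None):
    K,D=cam(p);R,t=pose(p,s)
    n=cv2.undistortPoints(np.array(uv,float).reshape(-1,1,2),K,D)[:,0]
    return -R.T@t,np.c_[n,np.ones(len(n))]@R
def proj(p,X,s=None):
    K,D=cam(p);R,t=pose(p,s)
    return cv2.projectPoints(np.array(X,float).reshape(-1,1,3),cv2.Rodrigues(R)[0],t,K,D)[0][:,0]
def save(p,n): cv2.imwrite("pics/"+n,p["frame"][...,::-1])
E
cat > a.py <<'E'
from h import *
for c in ("side","top"):
    p=read_camera(c);save(p,c+"1.png")
    print(c,p["vfov"],-np.array(p["R"]).T@p["t"])
    for n in ("jig","wing","plate","plate_tab","tray","calculator","pliers"):
        for m in masks_of(p,n)[:1]:
            X=cloud(p,m["mask"]); 
            if len(X)<5: continue
            print(n,round(m["p"],2),np.round(m["extent"]),m["mask"].sum(),np.round(np.percentile(X,[2,50,98],axis=0)).tolist())
            for lo in (20,):
                r=cv2.minAreaRect(X[:,:2].astype(np.float32));print("   rect",np.round(r[0]),np.round(r[1]),round(r[2],1))
print(bot.sense())
E
python3 a.py; python3 -c "
import cv2,numpy as np
cv2.imwrite('pics/both.png',np.vstack([cv2.imread('pics/side1.png'),cv2.imread('pics/top1.png')])[:, :])"
```

```text
pics
side 52.305863604044895 [241.24903788 569.58018155 456.3166048 ]
jig 0.97 [252. 286.  55.  60.] 1869 [[481.0, -101.0, 2.0], [526.0, 15.0, 14.0], [594.0, 61.0, 71.0]]
   rect [542. -25.] [ 88. 167.] 20.2
wing 0.83 [255. 269.  19.  31.] 326 [[520.0, -24.0, 21.0], [527.0, 7.0, 58.0], [543.0, 25.0, 72.0]]
   rect [541. -18.] [28. 93.] 27.6
plate 0.75 [254. 276.  38.  54.] 787 [[503.0, -89.0, 17.0], [544.0, -43.0, 19.0], [579.0, 37.0, 51.0]]
   rect [544. -34.] [ 53. 145.] 18.7
plate_tab 0.65 [253. 274.  36.  53.] 828 [[502.0, -88.0, 15.0], [543.0, -42.0, 19.0], [581.0, 38.0, 51.0]]
   rect [548. -46.] [ 53. 170.] 19.4
tray 0.94 [322. 204.  76.  28.] 1641 [[456.0, -473.0, 6.0], [540.0, -424.0, 12.0], [623.0, -362.0, 27.0]]
   rect [ 541. -446.] [170. 172.] 0.6
calculator 0.97 [219. 243.  66.  30.] 1084 [[625.0, -196.0, -1.0], [679.0, -136.0, 9.0], [741.0, -105.0, 12.0]]
   rect [ 689. -154.] [ 96. 131.] 84.7
pliers 0.63 [348. 258.  64.  30.] 562 [[340.0, -230.0, -1.0], [406.0, -179.0, 7.0], [469.0, -161.0, 11.0]]
   rect [ 407. -186.] [ 72. 141.] 51.9
top 45.368357163943216 [ 353.202
[... 994 characters left out ...]
.0]]
   rect [ 405. -194.] [ 59. 138.] 71.6
{'t': 0.8, 'q': array([ 1.06320814e+00,  1.15959893e-01,  1.44157646e+00,  9.69684323e-07,
        1.58402165e+00, -3.78078494e-02]), 'qd': array([-0.00085929,  0.00078455,  0.00168791,  0.00129094,  0.00079839,
       -0.00115879]), 'effort': array([ 8.16878292e-04, -7.20992804e+01, -6.22719669e+01,  7.80548668e-02,
        1.84400246e-02, -9.15495093e-05]), 'eef_pos': array([305.58065347, 601.87335427, 218.68781384]), 'tool_rot': array([2.32736165e-01, 9.72539910e-01, 1.68137129e-05, 4.19880533e-06]), 'force': array([-0.73711759,  0.30125377,  1.14497558]), 'moment': array([ 0.04873102, -0.05133952,  0.07171808]), 'finger_gap': 93.16239612449088}
```

View pics/top1.png

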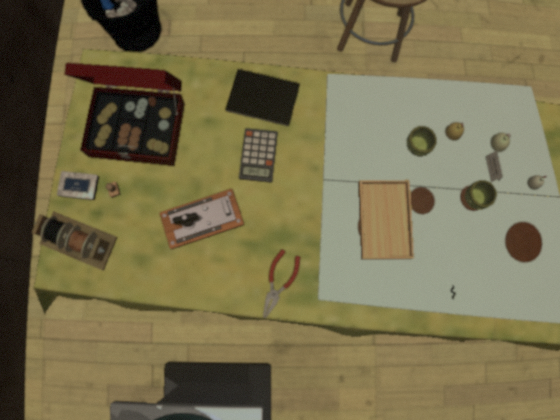

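View pics/side1.png

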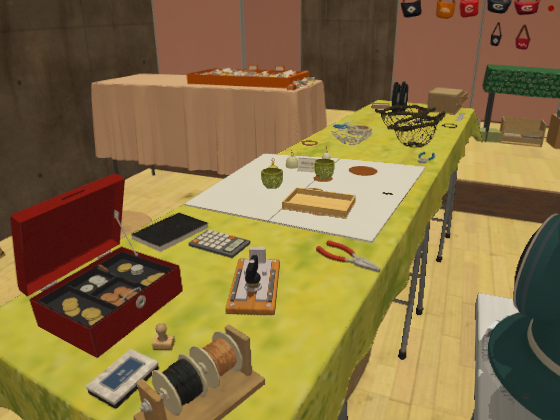

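Both pictures agree: the jig is at (203,221) in the top view with its tab end on the right, toward the tray at (385,219). The pliers (284,282) and calculator (258,156) are clear of both. The wing is too small here to read its angle, so I'll use the wrist camera above the jig.

```bash
cat >> h.py <<'E'
def plan(pos,yaw,s=None):
    """shift (m) and turn (rad) in tool axes to TCP pos (mm), tool down, jaws along yaw (rad, mod pi, nearest)"""
    s=s or bot.sense();R0=Ro.from_quat(s["tool_rot"]);M=R0.as_matrix()
    cur=np.arctan2(M[1,1],M[0,1])
    d=(yaw-cur+np.pi/2)%np.pi-np.pi/2
    for dd in (d,d-np.sign(d)*np.pi):
        y=cur+dd;Y=np.array([np.cos(y),np.sin(y),0]);Z=np.array([0,0,-1.])
        Rt=np.c_[np.cross(Y,Z),Y,Z]
        print("dyaw",round(dd,3),"q6",round(s["q"][5],2),"shift",np.round(M.T@(np.array(pos)-s["eef_pos"])/1000,4).tolist(),"turn",np.round(Ro.from_matrix(M.T@Rt).as_rotvec(),4).tolist())
def st():
    s=bot.sense();M=Ro.from_quat(s["tool_rot"]).as_matrix()
    print("t",round(s["t"],2),"pos",np.round(s["eef_pos"],1),"yawY",round(np.arctan2(M[1,1],M[0,1]),4),"F",np.round(s["force"],1),"Mz",np.round(s["moment"],3),"gap",round(s["finger_gap"],1),"q",np.round(s["q"],2));return s
E
python3 - <<'E'
from h import *
p=read_camera("wrist");print(np.round(p["tool_from_camera"],3),p["vfov"])
st();plan([520,0,330],np.radians(20))
E
```

```text
[[ 1.00000e-03 -9.61000e-01 -2.76000e-01  7.75270e+01]
 [ 1.00000e+00  1.00000e-03  0.00000e+00  5.82000e-01]
 [-0.00000e+00 -2.76000e-01  9.61000e-01 -1.66442e+02]
 [ 0.00000e+00  0.00000e+00  0.00000e+00  1.00000e+00]] 59.566946707415084
t 0.85 pos [305.6 601.9 218.6] yawY 1.101 F [-0.2 -0.2  0.2] Mz [-0.02  -0.023  0.051] gap 92.6 q [ 1.06  0.12  1.44  0.    1.58 -0.04]
dyaw -0.752 q6 -0.04 shift [-0.4637, -0.4396, -0.1114] turn [-0.0, -0.0, 0.7519]
dyaw 2.39 q6 -0.04 shift [-0.4637, -0.4396, -0.1114] turn [0.0, -0.0, -2.3896]
```

Call:
step_arm(turn=[[0,0,0],[0,0,0],[0,0,0.75],[0,0,0.75],[0,0,0.75],[0,0,0.75],[0,0,0.75],[0,0,0.75],[0,0,0.75],[0,0,0.75]], delta_pos=[[0,0,-0.05],[-0.05,-0.04,-0.08],[-0.476,-0.433,-0.08],[-0.476,-0.433,-0.08],[-0.476,-0.433,-0.08],[-0.476,-0.433,-0.08],[-0.476,-0.433,-0.08],[-0.476,-0.433,-0.08],[-0.476,-0.433,-0.08],[-0.476,-0.433,-0.08]], grip=[0.093,0.093,0.093,0.093,0.093,0.093,0.093,0.093,0.093,0.093])

```text
t: 2.1
eef_pos: [503.9, 79.8, 298.5]
tool_rot: [0.573, 0.82, 0.0, 0.0]
force: [0.5, 0.2, -0.6]
finger_gap: 93.0
```

```bash
python3 - <<'E'
from h import *
st();plan([534,0,250],np.radians(20))
E
```

```text
t 2.1 pos [503.9  79.8 298.5] yawY 0.351 F [ 0.5  0.2 -0.6] Mz [ 0.01   0.018 -0.021] gap 93.0 q [ 0.11 -0.26  1.67  0.    1.73 -0.24]
dyaw -0.002 q6 -0.24 shift [-0.0853, 0.0008, 0.0485] turn [0.0009, 0.0002, 0.002]
dyaw 3.14 q6 -0.24 shift [-0.0853, 0.0008, 0.0485] turn [-0.0003, 0.0013, -3.1396]
```

Call:
step_arm(turn=[[0,0,0],[0,0,0],[0,0,0],[0,0,0],[0,0,0],[0,0,0],[0,0,0],[0,0,0],[0,0,0],[0,0,0]], delta_pos=[[-0.04,0,0.024],[-0.085,0,0.048],[-0.085,0,0.048],[-0.085,0,0.048],[-0.085,0,0.048],[-0.085,0,0.048],[-0.085,0,0.048],[-0.085,0,0.048],[-0.085,0,0.048],[-0.085,0,0.048]], grip=[0.093,0.093,0.093,0.093,0.093,0.093,0.093,0.093,0.093,0.093])

```text
t: 3.35
eef_pos: [532.8, 2.0, 250.1]
tool_rot: [0.573, 0.82, -0.0, -0.0]
force: [-1.6, 0.1, -0.5]
finger_gap: 93.0
```

```bash
cat > w.py <<'E'
from h import *
import sys
s=st();p=read_camera("wrist");save(p,sys.argv[1])
for n in ("jig","plate","wing","plate_tab"):
    for m in masks_of(p,n)[:1]:
        X=cloud(p,m["mask"],s);print(n,round(m["p"],2),np.round(m["extent"]),np.round(np.percentile(X,[2,50,98],axis=0)).tolist())
        if n=="wing": X=X[X[:,2]>63]
        if n=="plate": X=X[(X[:,2]>10)&(X[:,2]<26)]
        r=cv2.minAreaRect(X[:,:2].astype(np.float32));print("   rect",np.round(r[0],1),np.round(r[1],1),round(r[2],1))
        if n=="wing":
            c=X[:,:2].mean(0);w,v=np.linalg.eigh(np.cov((X[:,:2]-c).T));print("wing top",c,w**.5,"axis",np.arctan2(v[1,1],v[0,1]),"ztop",np.median(X[:,2]))
K=cloud(p,np.ones(p["depth"].shape,bool),s)
T=K[(K[:,2]>44)&(K[:,2]<60)&(np.hypot(K[:,0]-563,K[:,1]+80)<30)]
if len(T)>20:
    r=cv2.minAreaRect(T[:,:2].astype(np.float32));print("tab",len(T),np.round(r[0],1),np.round(r[1],1),round(r[2],1),np.median(T[:,2]))
E
python3 w.py w1.png
```

```text
t 3.35 pos [532.8   2.  250.1] yawY 0.351 F [-1.6  0.1 -0.5] Mz [-0.028  0.048  0.02 ] gap 93.0 q [-0.04 -0.2   1.7   0.    1.64 -0.4 ]
jig 0.8 [284. 199.  73. 147.] [[483.0, -106.0, 11.0], [529.0, 4.0, 15.0], [597.0, 58.0, 73.0]]
   rect [541.8 -28.1] [ 88.  172.6] 19.1
plate 0.69 [281. 208.  48. 121.] [[503.0, -88.0, 17.0], [547.0, -41.0, 21.0], [582.0, 35.0, 53.0]]
   rect [543.4 -34. ] [ 56.6 145.4] 20.1
wing 0.67 [282. 189.  26.  55.] [[520.0, -22.0, 40.0], [531.0, 3.0, 72.0], [543.0, 25.0, 74.0]]
   rect [531.8   0.8] [12.  50.8] 13.7
wing top [531.27385526   2.34357932] [ 3.28898788 14.46634797] axis 1.8013927922188797 ztop 72.43219212084836
plate_tab 0.95 [282. 209.  50. 123.] [[503.0, -88.0, 19.0], [547.0, -41.0, 21.0], [580.0, 36.0, 53.0]]
   rect [542.6 -31. ] [ 54.8 137.9] 19.8
tab 318 [560.  -79.7] [30.6 10.7] 19.9 51.908361261597975
```

View pics/w1.png

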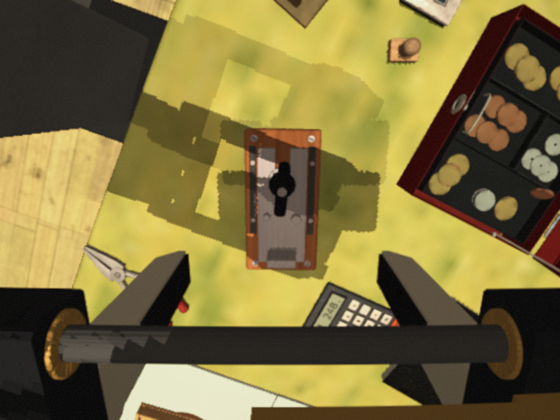

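Wrist view: the jig is centred at (282,199). The wing (282,190) runs nearly along the jig, about 6° off, and the tab is at (282,255). The measurements give the stud at about (531.4, 1.0), the wing axis at 103.5°, the jig x at 110°, the wing top at 72.4 and the tab top at 51.9. These agree with the heights in the text. Next I grasp the wing.

Call:
step_arm(turn=[[0,0,0.115],[0,0,0.115],[0,0,0.115],[0,0,0.115],[0,0,0.115],[0,0,0.115],[0,0,0.115],[0,0,0.115],[0,0,0.115],[0,0,0.115]], delta_pos=[[-0.0005,-0.0015,0.05],[-0.0005,-0.0015,0.1],[-0.0005,-0.0015,0.14],[-0.0005,-0.0015,0.17],[-0.0005,-0.0015,0.19],[-0.0005,-0.0015,0.203],[-0.0005,-0.0015,0.203],[-0.0005,-0.0015,0.203],[-0.0005,-0.0015,0.203],[-0.0005,-0.0015,0.203]], grip=[0.05,0.05,0.05,0.05,0.05,0.05,0.05,0.05,0.05,0.04], grip_force=40)

```text
t: 4.85
eef_pos: [531.8, 1.0, 47.7]
tool_rot: [0.619, 0.785, 0.0, 0.0]
force: [0.1, 0.1, -0.0]
finger_gap: 43.9
```

Call:
step_arm(turn=[[0,0,0],[0,0,0],[0,0,0],[0,0,0],[0,0,0],[0,0,0],[0,0,0],[0,0,0],[0,0,0],[0,0,0]], delta_pos=[[0,0,0],[0,0,0],[0,0,0],[0,0,0],[0,0,0],[0,0,0],[0,0,0],[0,0,0],[0,0,0],[0,0,0]], grip=[0.03,0.02,0.016,0.012,0.008,0.005,0.005,0.005,0.005,0.005])

```text
t: 6.1
eef_pos: [531.6, 1.0, 47.1]
tool_rot: [0.619, 0.785, 0.0, 0.0]
force: [2.1, 1.0, -0.6]
finger_gap: 11.8
```

```bash
python3 -c "
from h import *
st()"
```

```text
t 6.1 pos [531.6   1.   47.1] yawY 0.2361 F [ 2.1  1.  -0.6] Mz [ 0.007 -0.342  0.039] gap 11.8 q [-0.05 -0.1   1.94 -0.    1.3  -0.28]
```

Call:
step_arm(turn=[[0,0,0.06],[0,0,0.13],[0,0,0.2],[0,0,0.27],[0,0,0.34],[0,0,0.41],[0,0,0.48],[0,0,0.55],[0,0,0.6],[0,0,0.6]], delta_pos=[[0,0,-0.0002],[0,0,-0.0003],[0,0,-0.0005],[0,0,-0.0007],[0,0,-0.0009],[0,0,-0.001],[0,0,-0.0012],[0,0,-0.0014],[0,0,-0.0015],[0,0,-0.0015]], grip=[0.005,0.005,0.005,0.005,0.005,0.005,0.005,0.005,0.005,0.005])

```text
t: 7.35
eef_pos: [532.3, 1.0, 48.7]
tool_rot: [0.824, 0.567, 0.001, 0.001]
force: [9.3, 1.3, -6.0]
finger_gap: 11.7
```

```bash
python3 -c "
from h import *
st()"
```

```text
t 7.35 pos [532.3   1.   48.7] yawY -0.3648 F [ 9.3  1.3 -6. ] Mz [-0.046 -1.732  0.055] gap 11.7 q [-0.05 -0.1   1.94 -0.    1.3   0.32]
```

Call:
step_arm(turn=[[0,0,0.07],[0,0,0.15],[0,0,0.23],[0,0,0.31],[0,0,0.4],[0,0,0.49],[0,0,0.58],[0,0,0.66],[0,0,0.75],[0,0,0.75]], delta_pos=[[0,0,-0.0001],[0,0,-0.0003],[0,0,-0.0005],[0,0,-0.0007],[0,0,-0.0009],[0,0,-0.0011],[0,0,-0.0013],[0,0,-0.0015],[0,0,-0.0017],[0,0,-0.0018]], grip=[0.005,0.005,0.005,0.005,0.005,0.005,0.005,0.005,0.005,0.005])

```text
t: 8.6
eef_pos: [532.9, 0.3, 50.6]
tool_rot: [0.974, 0.226, 0.002, 0.001]
force: [15.0, -6.9, -9.1]
finger_gap: 11.6
```

```bash
python3 -c "
from h import *
st()"
```

```text
t 8.6 pos [5.329e+02 3.000e-01 5.060e+01] yawY -1.1156 F [15.  -6.9 -9.1] Mz [-1.091 -2.848  0.096] gap 11.6 q [-0.05 -0.1   1.94 -0.    1.3   1.07]
```

Call:
step_arm(turn=[[0,0,0],[0,0,0],[0,0,0],[0,0,0],[0,0,0],[0,0,0],[0,0,0],[0,0,0],[0,0,0],[0,0,0]], delta_pos=[[0,0,0],[0,0,0],[0,0,0],[0,0.0018,0],[0,0.0018,0],[0,0.0018,0],[0,0.0018,0],[0,0.0018,0],[0,0.0018,0],[0,0.0018,0]], grip=[0.03,0.03,0.03,0.03,0.005,0.005,0.005,0.005,0.005,0.005])

```text
t: 9.85
eef_pos: [532.4, -0.6, 50.4]
tool_rot: [0.974, 0.226, 0.0, 0.0]
force: [1.1, -2.1, 0.1]
finger_gap: 12.0
```

```bash
python3 -c "
from h import *
st()"
```

```text
t 9.85 pos [532.4  -0.6  50.4] yawY -1.114 F [ 1.1 -2.1  0.1] Mz [-0.303  0.006  0.051] gap 12.0 q [-0.05 -0.1   1.94 -0.    1.3   1.06]
```

Call:
step_arm(turn=[[0,0,0.05],[0,0,0.1],[0,0,0.15],[0,0,0.2],[0,0,0.25],[0,0,0.3],[0,0,0.33],[0,0,0.36],[0,0,0.38],[0,0,0.4]], delta_pos=[[0,0,-0.0001],[0,0,-0.0002],[0,0,-0.0003],[0,0,-0.0004],[0,0,-0.0005],[0,0,-0.0006],[0,0,-0.0007],[0,0,-0.0008],[0,0,-0.0009],[0,0,-0.0009]], grip=[0.005,0.005,0.005,0.005,0.005,0.005,0.005,0.005,0.005,0.005])

```text
t: 11.1
eef_pos: [532.4, -0.7, 51.3]
tool_rot: [1.0, 0.028, 0.0, 0.0]
force: [0.9, -3.2, -0.9]
finger_gap: 11.5
```

```bash
python3 -c "
from h import *
for i in range(4): s=bot.sense()
st()
p=read_camera('side');save(p,'side2.png');st()
p=read_camera('side');st()
"
```

```text
t 11.1 pos [532.4  -0.7  51.3] yawY -1.5151 F [ 0.9 -3.2 -0.9] Mz [-0.577 -0.014  0.123] gap 11.5 q [-0.05 -0.1   1.94 -0.    1.31  1.47]
t 11.15 pos [532.4  -0.7  51.3] yawY -1.5161 F [-0.  -4.3 -0.4] Mz [-0.579  0.029  0.055] gap 11.5 q [-0.05 -0.1   1.94 -0.    1.31  1.47]
t 11.2 pos [532.4  -0.6  51.3] yawY -1.5146 F [ 0.9 -2.7 -1.2] Mz [-0.669 -0.032  0.158] gap 11.9 q [-0.05 -0.1   1.94 -0.    1.31  1.47]
```

Call:
step_arm(turn=[[0,0,0.02],[0,0,0.04],[0,0,0.06],[0,0,0.08],[0,0,0.1],[0,0,0.12],[0,0,0.13],[0,0,0.14],[0,0,0.14],[0,0,0.14]], delta_pos=[[0,0,-0.0001],[0,0,-0.0001],[0,0,-0.0001],[0,0,-0.0002],[0,0,-0.0002],[0,0,-0.0003],[0,0,-0.0003],[0,0,-0.0003],[0,0,-0.0004],[0,0,-0.0004]], grip=[0.005,0.005,0.005,0.005,0.005,0.005,0.005,0.005,0.005,0.005])

```text
t: 12.45
eef_pos: [532.3, -0.6, 51.7]
tool_rot: [0.999, -0.042, -0.0, 0.0]
force: [1.0, -4.5, -1.6]
finger_gap: 12.1
```

```bash
cat > m.py <<'E'
from h import *
a=[]
for i in range(4):
    a.append(bot.sense()["moment"][2])
    if i<3: read_camera('side')
print("Mz mean",np.mean(a));st()
E
python3 m.py
```

```text
Mz mean 0.1340356917869906
t 12.6 pos [532.3  -0.6  51.6] yawY -1.6539 F [ 1.2 -3.3 -1.6] Mz [-0.821 -0.091  0.132] gap 11.7 q [-0.05 -0.1   1.94 -0.    1.31  1.6 ]
```

Still on the running torque (0.13 N m) at about 1.89 rad.

Call:
step_arm(turn=[[0,0,0.02],[0,0,0.04],[0,0,0.06],[0,0,0.08],[0,0,0.1],[0,0,0.12],[0,0,0.14],[0,0,0.15],[0,0,0.15],[0,0,0.15]], delta_pos=[[0,0,-0.0001],[0,0,-0.0001],[0,0,-0.0001],[0,0,-0.0002],[0,0,-0.0002],[0,0,-0.0003],[0,0,-0.0003],[0,0,-0.0003],[0,0,-0.0004],[0,0,-0.0004]], grip=[0.005,0.005,0.005,0.005,0.005,0.005,0.005,0.005,0.005,0.005])

```text
t: 13.85
eef_pos: [532.3, -0.6, 52.1]
tool_rot: [0.993, -0.116, -0.0, 0.0]
force: [1.2, -4.8, -4.9]
finger_gap: 11.3
```

```bash
python3 m.py
```

```text
Mz mean 0.12021265488053781
t 14.0 pos [532.3  -0.6  52.1] yawY -1.8039 F [ 1.6 -4.8 -5.5] Mz [-0.974 -0.192  0.112] gap 11.8 q [-0.05 -0.1   1.93 -0.    1.31  1.75]
```

Call:
step_arm(turn=[[0,0,0.02],[0,0,0.04],[0,0,0.06],[0,0,0.07],[0,0,0.08],[0,0,0.08],[0,0,0.08],[0,0,0.08],[0,0,0.08],[0,0,0.08]], delta_pos=[[0,0,-0.0001],[0,0,-0.0001],[0,0,-0.0001],[0,0,-0.0002],[0,0,-0.0002],[0,0,-0.0002],[0,0,-0.0002],[0,0,-0.0002],[0,0,-0.0002],[0,0,-0.0002]], grip=[0.005,0.005,0.005,0.005,0.005,0.005,0.005,0.005,0.005,0.005])

```text
t: 15.25
eef_pos: [532.3, -0.6, 52.3]
tool_rot: [0.988, -0.156, -0.0, 0.0]
force: [1.2, -4.2, -4.9]
finger_gap: 11.8
```

```bash
python3 m.py
```

```text
Mz mean 0.10090000266694069
t 15.4 pos [532.4  -0.6  52.3] yawY -1.8844 F [ 0.9 -4.5 -4.2] Mz [-0.977 -0.12   0.081] gap 11.6 q [-0.05 -0.1   1.93 -0.    1.31  1.84]
```

Call:
step_arm(turn=[[0,0,0.02],[0,0,0.04],[0,0,0.06],[0,0,0.08],[0,0,0.1],[0,0,0.12],[0,0,0.14],[0,0,0.15],[0,0,0.15],[0,0,0.15]], delta_pos=[[0,0,0],[0,0,0],[0,0,0],[0,0,-0.0001],[0,0,-0.0001],[0,0,-0.0001],[0,0,-0.0002],[0,0,-0.0002],[0,0,-0.0002],[0,0,-0.0002]], grip=[0.005,0.005,0.005,0.005,0.005,0.005,0.005,0.005,0.005,0.005])

```text
t: 16.65
eef_pos: [532.4, -0.7, 52.6]
tool_rot: [0.973, -0.23, -0.0, 0.0]
force: [1.4, -5.4, -3.6]
finger_gap: 11.6
```

```bash
python3 m.py
```

```text
Mz mean 0.13137822211848924
t 16.8 pos [532.4  -0.6  52.6] yawY -2.0345 F [ 0.8 -4.8 -4. ] Mz [-0.93   0.061  0.101] gap 11.4 q [-0.05 -0.1   1.93 -0.    1.31  1.99]
```

Call:
step_arm(turn=[[0,0,0.02],[0,0,0.04],[0,0,0.06],[0,0,0.08],[0,0,0.1],[0,0,0.12],[0,0,0.14],[0,0,0.15],[0,0,0.15],[0,0,0.15]], delta_pos=[[0,0,0],[0,0,0],[0,0,0],[0,0,-0.0001],[0,0,-0.0001],[0,0,-0.0001],[0,0,-0.0002],[0,0,-0.0002],[0,0,-0.0003],[0,0,-0.0003]], grip=[0.005,0.005,0.005,0.005,0.005,0.005,0.005,0.005,0.005,0.005])

```text
t: 18.05
eef_pos: [532.4, -0.6, 53.0]
tool_rot: [0.953, -0.302, -0.0, 0.0]
force: [-1.4, -5.1, -3.9]
finger_gap: 11.7
```

```bash
python3 m.py
```

```text
Mz mean 0.09346559451064118
t 18.2 pos [532.4  -0.6  53. ] yawY -2.1845 F [-0.2 -5.2 -3.5] Mz [-0.948  0.151  0.063] gap 11.9 q [-0.05 -0.1   1.93 -0.    1.31  2.14]
```

Call:
step_arm(turn=[[0,0,0.02],[0,0,0.04],[0,0,0.06],[0,0,0.07],[0,0,0.08],[0,0,0.08],[0,0,0.08],[0,0,0.08],[0,0,0.08],[0,0,0.08]], delta_pos=[[0,0,0],[0,0,-0.0001],[0,0,-0.0001],[0,0,-0.0002],[0,0,-0.0002],[0,0,-0.0002],[0,0,-0.0002],[0,0,-0.0002],[0,0,-0.0002],[0,0,-0.0002]], grip=[0.005,0.005,0.005,0.005,0.005,0.005,0.005,0.005,0.005,0.005])

```text
t: 19.45
eef_pos: [532.4, -0.6, 53.2]
tool_rot: [0.94, -0.34, -0.0, 0.0]
force: [-0.0, -4.9, -2.8]
finger_gap: 11.4
```

```bash
python3 m.py
```

```text
Mz mean 0.11965967333817094
t 19.6 pos [532.3  -0.6  53.1] yawY -2.2644 F [ 0.1 -5.3 -3.5] Mz [-0.991  0.101  0.143] gap 11.8 q [-0.05 -0.1   1.93 -0.    1.31  2.22]
```

The knob has turned at least 2.3 rad net at a steady ~0.12 N m with no stop met, so the plate should be free. I release, rise, and move above the tab.

Call:
step_arm(turn=[[0,0,0],[0,0,0],[0,0,0],[0,0,0],[0,0,0],[0,0,-0.17],[0,0,-0.35],[0,0,-0.52],[0,0,-0.7],[0,0,-0.87]], delta_pos=[[0,0,0],[0,0,0],[0,0,0],[0,0,-0.05],[0,0,-0.1],[0.03,0.02,-0.1],[0.06,0.035,-0.1],[0.072,0.043,-0.1],[0.072,0.043,-0.1],[0.072,0.043,-0.1]], grip=[0.035,0.035,0.035,0.035,0.035,0.035,0.04,0.04,0.04,0.04])

```text
t: 20.85
eef_pos: [560.3, -79.8, 153.0]
tool_rot: [0.996, 0.091, -0.0, -0.0]
force: [0.2, 0.9, 0.2]
finger_gap: 39.7
```

```bash
python3 w.py w2.png; python3 - <<'E'
from h import *
plan([560,-79.7,150],np.radians(110))
E
```

```text
t 20.85 pos [560.3 -79.8 153. ] yawY -1.3887 F [0.2 0.9 0.2] Mz [-0.037  0.153  0.004] gap 39.7 q [-0.19 -0.1   1.76  0.    1.48  1.2 ]
plate 0.95 [222. 209. 163.  77.] [[510.0, -91.0, 16.0], [549.0, -42.0, 21.0], [581.0, 34.0, 53.0]]
   rect [540.2 -28. ] [ 57.3 135.5] 19.2
wing 0.94 [171. 234.  60.  62.] [[514.0, -17.0, 47.0], [536.0, -2.0, 77.0], [554.0, 14.0, 80.0]]
   rect [ 5.324e+02 -5.000e-01] [12.  50.7] 54.2
wing top [535.30828571  -2.27476586] [ 3.38336243 14.9591018 ] axis 2.5180869262605157 ztop 78.23287914330918
plate_tab 0.93 [221. 207. 161.  85.] [[511.0, -90.0, 19.0], [549.0, -42.0, 21.0], [581.0, 34.0, 53.0]]
   rect [541.2 -28.5] [ 57.3 131.8] 19.0
tab 549 [559.9 -80.2] [31.9 10.1] 19.6 52.14353183442398
dyaw 0.176 q6 1.21 shift [-0.0003, 0.0001, 0.0031] turn [-0.0001, -0.0001, -0.1761]
dyaw -2.965 q6 1.21 shift [-0.0003, 0.0001, 0.0031] turn [-0.0001, 0.0001, 2.9655]
```

View pics/w2.png

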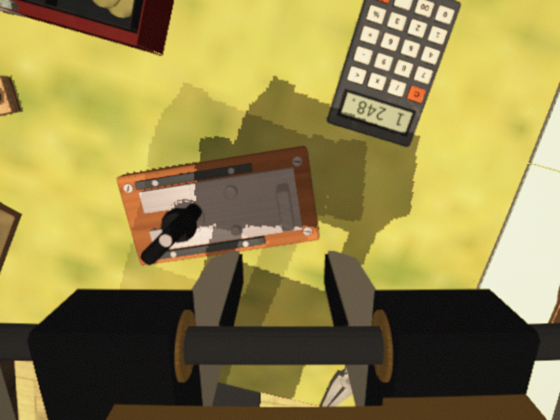

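The view shows the jig at (222,209) and the wing at (171,234), now turned. The measured turn is 2.43 rad clockwise and the wing top rose from 72.4 to 78.2, so the wing is at about 63.2 mm (62.3 needed). The tab at (285,208) is centred at (559.9, -80.2) with its top at 52.1, so the plate has not moved. Next I grasp the tab.

Call:
step_arm(turn=[[0,0,-0.17],[0,0,-0.17],[0,0,-0.17],[0,0,-0.17],[0,0,-0.17],[0,0,-0.17],[0,0,-0.17],[0,0,-0.17],[0,0,-0.17],[0,0,-0.17]], delta_pos=[[-0.0005,0.0003,0.03],[-0.0005,0.0003,0.07],[-0.0005,0.0003,0.1],[-0.0005,0.0003,0.118],[-0.0005,0.0003,0.127],[-0.0005,0.0003,0.127],[-0.0005,0.0003,0.127],[-0.0005,0.0003,0.127],[-0.0005,0.0003,0.127],[-0.0005,0.0003,0.127]], grip=[0.04,0.04,0.04,0.04,0.04,0.04,0.03,0.02,0.012,0.004], grip_force=50)

```text
t: 22.35
eef_pos: [560.0, -80.2, 26.3]
tool_rot: [0.985, 0.172, 0.0, 0.0]
force: [0.7, -1.4, 2.0]
finger_gap: 9.6
```

Call:
step_arm(turn=[[0,0,0],[0,0,0],[0,0,0],[0,0,0],[0,0,0],[0,0,0],[0,0,0],[0,0,0],[0,0,0],[0,0,0]], delta_pos=[[0,0,0],[0,0,0],[0,0,0],[0,0,0],[0,0,0],[0,0,0],[0,0,0],[0,0,0],[0,0,0],[0,0,0]], grip=[0.004,0.004,0.004,0.004,0.004,0.004,0.004,0.004,0.004,0.004])

```text
t: 23.6
eef_pos: [560.0, -80.1, 26.4]
tool_rot: [0.985, 0.173, 0.0, 0.0]
force: [-1.0, -0.3, 6.4]
finger_gap: 9.7
```

```bash
python3 -c "
from h import *
st()"
```

```text
t 23.6 pos [560.  -80.1  26.4] yawY -1.224 F [-1.  -0.3  6.4] Mz [-0.111  0.265 -0.045] gap 9.7 q [-0.19 -0.    1.88 -0.    1.26  1.04]
```

Call:
step_arm(turn=[[0,0,0],[0,0,0],[0,0,0],[0,0,0],[0,0,0],[0,0,0],[0,0,0],[0,0,0],[0,0,0],[0,0,0]], delta_pos=[[0,0.001,0],[0,0.002,0],[0,0.003,0],[0,0.004,0],[0,0.004,0],[0,0.004,0],[0,0.004,0],[0,0.004,0],[0,0.004,0],[0,0.004,0]], grip=[0.004,0.004,0.004,0.004,0.004,0.004,0.004,0.004,0.004,0.004])

```text
t: 24.85
eef_pos: [561.4, -83.4, 26.3]
tool_rot: [0.985, 0.173, 0.0, -0.0]
force: [-1.6, 3.5, 5.8]
finger_gap: 9.7
```

```bash
python3 -c "
from h import *
st()"
```

```text
t 24.85 pos [561.4 -83.4  26.3] yawY -1.2239 F [-1.6  3.5  5.8] Mz [0.522 0.33  0.037] gap 9.7 q [-0.19  0.    1.88  0.    1.26  1.03]
```

It moves freely against about 4 N, so I draw it out.

Call:
step_arm(turn=[[0,0,0],[0,0,0],[0,0,0],[0,0,0],[0,0,0],[0,0,0],[0,0,0],[0,0,0],[0,0,0],[0,0,0]], delta_pos=[[0,0.004,0],[0,0.012,0],[0,0.021,0],[0,0.03,0],[0,0.039,0],[0,0.048,0],[0,0.057,0],[0,0.065,0],[0,0.072,0],[0,0.074,0]], grip=[0.004,0.004,0.004,0.004,0.004,0.004,0.004,0.004,0.004,0.004])

```text
t: 26.1
eef_pos: [586.4, -153.5, 26.0]
tool_rot: [0.985, 0.172, -0.0, -0.0]
force: [-1.3, 3.3, 5.2]
finger_gap: 9.5
```

```bash
python3 - <<'E'
from h import *
s=st()
p=read_camera("top");save(p,"top2.png")
m=masks_of(p,"plate")[0];X=cloud(p,m["mask"]);print(m["p"],np.round(m["extent"]))
X=X[(X[:,2]>10)&(X[:,2]<28)];r=cv2.minAreaRect(X[:,:2].astype(np.float32));print(r)
m=masks_of(p,"tray")[0];X=cloud(p,m["mask"]);
W=X[X[:,2]>20];print("tray",cv2.minAreaRect(X[:,:2].astype(np.float32)),W.min(0),W.max(0))
F=X[X[:,2]<18];print("floor",len(F),np.percentile(F,[1,50,99],axis=0))
# tray corners by mask contour at rim height 28
c=cv2.minAreaRect(np.argwhere(m["mask"])[:,::-1].astype(np.float32));b=cv2.boxPoints(c)
o,d=ray(p,b);print("rim corners",np.round(o+d*((28-o[2])/d[:,2:])))
E
```

```text
t 26.1 pos [ 586.4 -153.5   26. ] yawY -1.2242 F [-1.3  3.3  5.2] Mz [ 1.036  0.459 -0.008] gap 9.5 q [-0.3   0.09  1.79  0.    1.26  0.93]
0.61 [248. 200.  39.  18.]
((576.7257690429688, -127.1599349975586), (86.40241241455078, 26.48227882385254), 76.96702575683594)
tray ((543.1265869140625, -423.2125244140625), (173.5977783203125, 118.9162826538086), 0.36939874291419983) [ 456.03346544 -476.65387009   20.02362718] [ 630.24371653 -363.47304059   33.88349437]
floor 3422 [[ 464.34550296 -471.04990556    6.89579967]
 [ 542.14797825 -420.85273882   11.85516758]
 [ 623.29874476 -364.79385922   16.95637892]]
rim corners [[ 625. -360.   28.]
 [ 632. -477.   28.]
 [ 458. -476.   28.]
 [ 453. -363.   28.]]
```

The plate is out by about 78 mm and still in the fingers. Next I lift it straight up, then carry it to the tray while turning.

Call:
step_arm(turn=[[0,0,0],[0,0,0],[0,0,0],[0,0,0],[0,0,0],[0,0,0],[0,0,-0.1],[0,0,-0.2],[0,0,-0.3],[0,0,-0.4]], delta_pos=[[0,0,-0.005],[0,0,-0.015],[0,0,-0.03],[0,0,-0.045],[0,0,-0.06],[0,0.01,-0.07],[-0.005,0.03,-0.07],[-0.015,0.055,-0.07],[-0.025,0.08,-0.07],[-0.034,0.105,-0.07]], grip=[0.004,0.004,0.004,0.004,0.004,0.004,0.004,0.004,0.004,0.004])

```text
t: 27.5
eef_pos: [590.0, -265.2, 96.2]
tool_rot: [0.931, 0.366, -0.0, 0.0]
force: [-0.0, -0.6, -2.5]
finger_gap: 10.0
```

```bash
python3 -c "
from h import *
st();plan([592,-421.5,96],0.008)
p=read_camera('side');save(p,'side3.png')
cv2.imwrite('pics/side3.png',cv2.resize(p['frame'][150:320,180:420,::-1],None,fx=3,fy=3))"
```

```text
t 27.5 pos [ 590.  -265.2   96.2] yawY -0.8209 F [-0.  -0.6 -2.5] Mz [-0.061  0.015  0.021] gap 10.0 q [-0.46  0.11  1.64 -0.    1.38  0.36]
dyaw 0.829 q6 0.36 shift [-0.1051, 0.1157, 0.0002] turn [-0.0, 0.0001, -0.8289]
dyaw -2.313 q6 0.36 shift [-0.1051, 0.1157, 0.0002] turn [0.0001, 0.0, 2.3127]
```

View pics/side3.png

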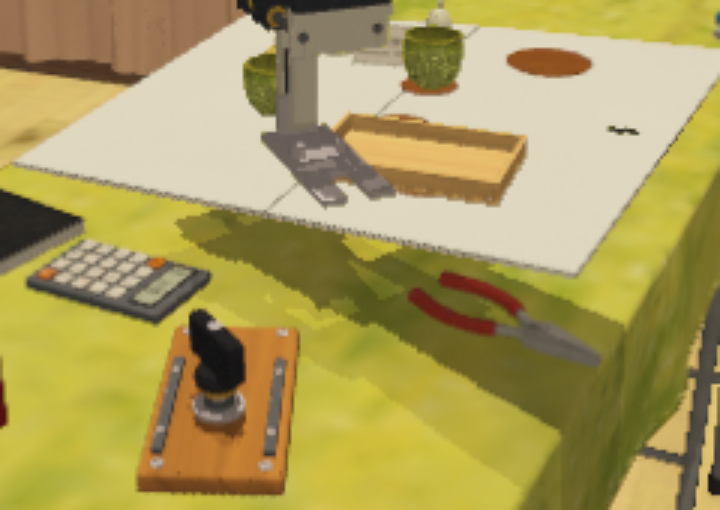

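In this enlarged crop the plate hangs level in the fingers at (325,165), short of the tray at (430,160). The pliers, calculator and jig are untouched.

Call:
step_arm(turn=[[0,0,-0.1],[0,0,-0.22],[0,0,-0.35],[0,0,-0.48],[0,0,-0.6],[0,0,-0.72],[0,0,-0.8],[0,0,-0.83],[0,0,-0.83],[0,0,-0.83]], delta_pos=[[-0.012,0.014,0],[-0.027,0.03,0],[-0.043,0.048,0],[-0.06,0.066,0],[-0.077,0.085,0],[-0.092,0.102,0],[-0.101,0.112,0],[-0.105,0.116,0],[-0.105,0.116,0],[-0.105,0.116,0]], grip=[0.004,0.004,0.004,0.004,0.004,0.004,0.004,0.004,0.004,0.004])

```text
t: 28.8
eef_pos: [591.9, -419.7, 96.1]
tool_rot: [0.705, 0.709, 0.0, -0.0]
force: [0.4, 0.1, -2.8]
finger_gap: 9.7
```

```bash
cat > c.py <<'E'
from h import *
import sys
s=st()
for c in ("wrist","top"):
    p=read_camera(c);S=s if c=="wrist" else None;save(p,sys.argv[1]+c+".png")
    for n in ("plate","tray","wing"):
        for m in masks_of(p,n)[:1]:
            X=cloud(p,m["mask"],S);r=cv2.minAreaRect(X[:,:2].astype(np.float32));print(c,n,round(m["p"],2),np.round(m["extent"]),np.round(np.percentile(X,[2,50,98],axis=0)).tolist(),[np.round(x,1) for x in r])
E
python3 c.py place
```

```text
t 28.8 pos [ 591.9 -419.7   96.1] yawY 0.0051 F [ 0.4  0.1 -2.8] Mz [-0.046 -0.008 -0.025] gap 9.7 q [-0.65  0.28  1.46  0.    1.41 -0.66]
wrist plate 0.91 [175. 267. 268. 116.] [[473.0, -443.0, 85.0], [537.0, -408.0, 90.0], [598.0, -392.0, 122.0]] [array([ 507.8, -439.9]), array([124.7, 195.6]), np.float64(85.5)]
wrist tray 0.68 [205. 205. 266. 139.] [[459.0, -452.0, 10.0], [541.0, -390.0, 12.0], [623.0, -363.0, 29.0]] [array([ 535.6, -411.3]), array([187.2,  98.3]), np.float64(1.3)]
top wing 0.67 [185. 216.  20.  22.] [[513.0, -19.0, 45.0], [531.0, -6.0, 76.0], [553.0, 12.0, 82.0]] [array([534.3,  -3.4]), array([27.1, 49.8]), np.float64(78.8)]
```

View pics/placewrist.png

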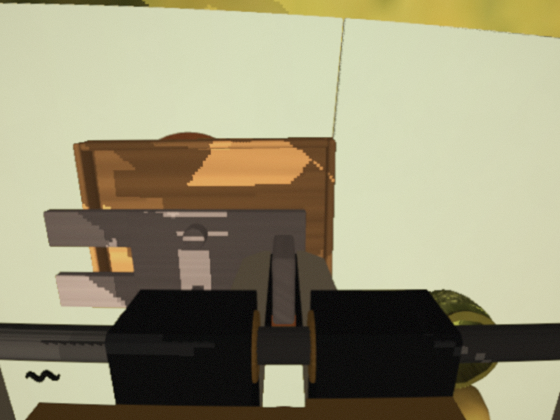

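The wrist view shows the plate level at (175,260), square with the tray at (205,205). A bowl shows at (460,340) beside the gripper, so I check its height before lowering.

```bash
python3 - <<'E'
from h import *
s=st();p=read_camera("side")
X=cloud(p,p["depth"]>0)
X=X[(X[:,0]>630)&(X[:,0]<800)&(X[:,1]>-560)&(X[:,1]<-330)&(X[:,2]<95)&(X[:,2]>12)]
for a in range(630,800,20):
    Q=X[(X[:,0]>=a)&(X[:,0]<a+20)]
    if len(Q): print(a,len(Q),Q[:,1].min().round(),Q[:,1].max().round(),Q[:,2].max().round())
m=masks_of(p,"plate")
if m: X=cloud(p,m[0]["mask"]);print(np.percentile(X,[1,50,99],axis=0).round())
plan([592,-421.5,23],0.007)
E
```

```text
t 29.2 pos [ 591.9 -420.    96.1] yawY 0.006 F [ 0.2 -0.5 -3.2] Mz [-0.062  0.021  0.013] gap 9.7 q [-0.65  0.28  1.46 -0.    1.41 -0.66]
670 97 -521.0 -474.0 56.0
690 127 -529.0 -467.0 56.0
710 123 -530.0 -467.0 57.0
730 40 -518.0 -478.0 56.0
[[ 472. -448.   83.]
 [ 534. -407.   88.]
 [ 596. -392.  120.]]
dyaw 0.001 q6 -0.66 shift [-0.0014, 0.0002, 0.0731] turn [0.0, -0.0, -0.0011]
dyaw -3.141 q6 -0.66 shift [-0.0014, 0.0002, 0.0731] turn [-0.0, -0.0, 3.1405]
```

The bowl is only 57 mm high and lies at y < -467, so it is clear. Lowering.

Call:
step_arm(turn=[[0,0,0],[0,0,0],[0,0,0],[0,0,0],[0,0,0],[0,0,0],[0,0,0],[0,0,0],[0,0,0],[0,0,0]], delta_pos=[[-0.001,0,0.01],[-0.001,0,0.022],[-0.001,0,0.035],[-0.001,0,0.048],[-0.001,0,0.059],[-0.001,0,0.066],[-0.001,0,0.069],[-0.001,0,0.071],[-0.001,0,0.072],[-0.001,0,0.072]], grip=[0.004,0.004,0.004,0.004,0.004,0.004,0.004,0.004,0.004,0.004])

```text
t: 30.55
eef_pos: [591.9, -421.2, 24.2]
tool_rot: [0.705, 0.709, 0.0, 0.0]
force: [0.4, 0.1, -1.2]
finger_gap: 9.5
```

Call:
step_arm(turn=[[0,0,0],[0,0,0],[0,0,0],[0,0,0],[0,0,0],[0,0,0],[0,0,0],[0,0,0],[0,0,0],[0,0,0]], delta_pos=[[0,0,0.0003],[0,0,0.0006],[0,0,0.0008],[0,0,0.001],[0,0,0.001],[0,0,0.001],[0,0,0.001],[0,0,0.001],[0,0,0.001],[0,0,0.001]], grip=[0.004,0.004,0.004,0.004,0.004,0.004,0.004,0.004,0.004,0.004])

```text
t: 31.8
eef_pos: [591.9, -421.2, 23.4]
tool_rot: [0.705, 0.709, 0.0, 0.0]
force: [-2.8, 1.7, 4.9]
finger_gap: 9.4
```

```bash
python3 c.py low
```

```text
t 31.8 pos [ 591.9 -421.2   23.4] yawY 0.006 F [-2.8  1.7  4.9] Mz [ 0.287  0.545 -0.03 ] gap 9.4 q [-0.65  0.33  1.51  0.    1.3  -0.66]
wrist plate 0.93 [175. 266. 262. 114.] [[474.0, -444.0, 14.0], [537.0, -410.0, 17.0], [598.0, -394.0, 50.0]] [array([ 534.1, -426.9]), array([136.6,  67.8]), np.float64(0.1)]
wrist tray 0.65 [180. 234. 359. 181.] [[459.0, -456.0, 10.0], [524.0, -385.0, 12.0], [623.0, -363.0, 29.0]] [array([ 533.7, -412.1]), array([193.2,  99.5]), np.float64(0.7)]
top wing 0.78 [182. 217.  16.  24.] [[513.0, -18.0, 45.0], [530.0, -5.0, 76.0], [551.0, 11.0, 81.0]] [array([530.4,  -5.1]), array([18.4, 48.7]), np.float64(51.4)]
```

The plate is on the floor: the force turned to +5 N and the plate top is at 17. Now I release a little and rise.

Call:
step_arm(turn=[[0,0,0],[0,0,0],[0,0,0],[0,0,0],[0,0,0],[0,0,0],[0,0,0],[0,0,0],[0,0,0],[0,0,0]], delta_pos=[[0,0,0],[0,0,0],[0,0,0],[0,0,0],[0,0,-0.005],[0,0,-0.02],[0,0,-0.05],[0,0,-0.09],[0,0,-0.13],[0,0,-0.15]], grip=[0.014,0.022,0.022,0.022,0.022,0.022,0.022,0.022,0.022,0.022])

```text
t: 33.45
eef_pos: [592.3, -421.5, 176.7]
tool_rot: [0.705, 0.709, 0.0, 0.002]
force: [-0.9, -0.0, -0.2]
finger_gap: 22.1
```

```bash
python3 c.py end
```

```text
t 33.45 pos [ 592.3 -421.5  176.7] yawY 0.006 F [-0.9 -0.  -0.2] Mz [-0.068  0.045  0.015] gap 22.1 q [-0.65  0.24  1.37 -0.    1.53 -0.66]
wrist plate 0.62 [221. 193. 150.  55.] [[474.0, -446.0, 15.0], [543.0, -417.0, 17.0], [600.0, -394.0, 49.0]] [array([ 535.7, -421.4]), array([135.1,  56.7]), np.float64(0.3)]
wrist tray 0.9 [223. 190. 202. 128.] [[458.0, -471.0, 10.0], [536.0, -414.0, 12.0], [623.0, -363.0, 29.0]] [array([ 537.1, -422.7]), array([183.1, 121.1]), np.float64(0.8)]
top wing 0.53 [181. 217.  19.  25.] [[512.0, -19.0, 17.0], [531.0, -6.0, 76.0], [553.0, 13.0, 82.0]] [array([534.6,   2.1]), array([35.8, 49.4]), np.float64(73.9)]
```

View pics/endwrist.png

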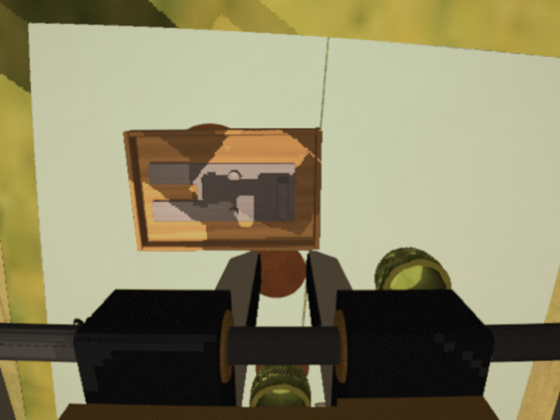

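The plate lies flat in the tray at (221,193), tab up. Its middle is about 4 mm off the tray's middle along x and about 1 mm along y. The gripper touches nothing, so I hand in.

```bash
python3 -c "
from h import *
print(bot.close_job())"
```

```text
the job is handed in; nothing more can be done
None
```

I loosened the knob, drew the plate out of the jig, laid it in the wooden tray, and handed the job in at about 33.5 s of the 67 s allowed. No verdict was reported.

- **Knob:** I turned it clockwise in two grasps, about 2.43 rad as measured by the wrist camera. The torque stayed at about 0.12 N m throughout and I never reached the end stop. The wing rose from about 57.4 to 63.2 mm (more than 62.3 mm needed).
- **Drawing out:** The plate slid free against about 4 N. I drew it about 78 mm, lifted it level and carried it to the tray.
- **Last checks:**
  - The plate lies flat, tab up, with its top at about 17 mm. Its middle is about 4–6 mm from the tray's middle along x and about 1 mm along y.
  - The fingers are empty, the tool force is about zero and the wing is still high.
  - The networks did not find the plate in the top camera's last pictures, so its final position comes from the wrist camera alone.
  - The calculator and pliers looked undisturbed in the side picture taken during the carry. I did not measure them again at the end.

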